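# Seat the counting chamber in the corner of the microscope stage and clamp it

### The job

Get the counting chamber ready for the microscope, gently pushing with the fingertips only: slide the white chamber across the black stage plate until its long side lies flat against the long metal rail, then slide it along the rail, keeping it against the rail, until its end is fully home under the steel lip of the end stop. Then push the handle of the eccentric clamp round to its stop, so that it lies parallel to the rail and holds the chamber in the corner. Do not grip the chamber or lift it off the plate, and leave the vials, glassware and tools round the plate where they are.

Things in the scene. Friction and masses are not known exactly. Their poses are not given: they have to be found in the camera images.
- stage: black steel microscope stage plate, 150 (x) x 230 (y) mm, on rubber feet, fixed; its flat top is 20 mm above the bench. Origin: on the bench under its middle; x across the plate (away from the robot), y along it (to the robot's left), z up. A flush round white light port, 32 mm across, marks where the chamber's well goes
- rail_face (a point): middle of the foot of the rail's front face, at x = +50, y = 0, z = +20 mm in the stage's frame. The aluminium rail, 12 mm high and 10 mm wide, runs along the stage's y from -107 to +107 mm near the far edge; the chamber goes against its front face
- stop_face (a point): foot of the end stop's inner face, at x = +30, y = +100, z = +20 mm in the stage's frame. The aluminium end stop, 12 mm high, reaches from the rail forward to x = +8 mm at the plate's left end. On it a steel lip, 12 to 15 mm above the plate, overhangs the corner by 6 mm (to y = +94 mm), so the chamber can only be slid in under it along the plate
- pocket (a point): the point on the plate's top where the middle of the chamber's underside lies when it is fully home in the corner: x = +30, y = +62, z = +20 mm in the stage's frame
- chamber: white counting chamber, a flat rectangular block 40 (x) x 76 (y) x 10 mm, about 110 g, with a round glass well 26 mm across in the middle; it lies loose on the plate, in front of the rail and to the right of the clamp. Origin: middle of the underside; x across it, y along it, z up. It slides freely under a light push on its side
- clamp (a joint): eccentric clamp on an upright pivot: 0 = open, handle pointing along the stage's -x, away from the rail; grows as the handle swings anticlockwise seen from above; 1.57 = handle parallel to the rail, pointing along the stage's -y, away from the end stop; stop at 1.60. Starts at 0 to 0.3, stays where left, takes 1 to 2 N at the handle's end, more as the disc presses the chamber to the rail
- clamp_pivot (a point): pivot axis of the clamp at the plate's top: x = -5.7, y = +62 mm in the stage's frame. Round it a steel disc of 12 mm radius, 11 mm high, its centre 4 mm off the axis (towards the stage's -y when open, towards the rail when shut). Open, it leaves 2.5 to 4 mm to spare in front of a chamber that lies against the rail; shut, it bars the way
- clamp_knob (a point): top centre of the black round knob (13 mm across, 24 mm high above the plate) at the end of the clamp's handle, 56 mm from the pivot. The handle between pivot and knob is a steel bar 9 mm wide, 3 to 11 mm above the plate
- vial_1: sample vial with an orange-centred white cap, 30 mm across, 56 mm high, standing right of the plate, nearer the robot; origin at the middle of its foot; leave it alone
- vial_2: a vial like the first, right of the plate, farther from the robot; leave it alone
- beaker_50: small glass beaker, 48 mm across, 58 mm high, left of the plate, farther from the robot; origin at the middle of its foot; leave it alone
- petri_2: clear petri dish with lid, 69 mm across, 17 mm high, left of the plate, nearer the robot; origin under its middle; leave it alone
- forceps: steel forceps, 122 mm long (y), 14 mm wide, 12 mm high, lying on the bench in front of the plate; origin under its middle; leave it alone
- pipette_3ml: plastic transfer pipette, 155 mm long (x), 13 mm thick, lying on the bench behind the plate; origin under its middle; leave it alone
Things that resemble listed ones, but are neither listed nor needed, are in the scene too. Leave any orange or turquoise look-alike of the chamber alone.

How it is judged:
By the outcome, as a careful person would: the job done as asked, in the order asked, and still so for the second after the job is handed in, with the robot touching nothing.
It also fails if it takes over 51 s, if anything falls off the work surface, if the arm or the gripper's body presses on something with over 40 N, if the wrist force passes 120 N, or if a joint passes its speed limit or range.

### The arm

A 6-joint arm with a two-finger parallel gripper is mounted at the origin on a cart in front of the work surface, level with it; the furniture and walls round the work are solid. World frame = base frame: x ahead of the robot, y to its left, z up, the work surface at z = 0. Lengths are in m, angles in rad, forces in N, time in s.
With the tool pointing down it reaches from about 0.35 to 0.925 m from the base axis. Payload 6.4 kg.
Tool frame: the origin (TCP) lies between the finger pads; the fingertips stand 8 mm ahead of it and the grasp point (between the pads) lies 11 mm behind it; z points along the fingers, y is the direction in which the jaws open and shut (so a half turn about z gives the same grasp; the last joint's range is limited). The gripper opens to 94 mm and grips with 3 to 60 N. Pads are 16 mm wide; open, the fingers measure 119 mm over their backs; the gripper's body (75 mm by 177 mm) begins 78 mm behind the grasp point.
Start: joints at [1.077, 0.245, 1.558, -0, 1.339, -0.174], TCP at [0.204, 0.617, 0.213] pointing down, gripper open.
Joint ranges: [-3.13, 3.13], [-1.02, 2.26], [0.13, 2.54], [-0.95, 4.09], [0.21, 2.88], [-2.74, 2.74]. Speed limits (rad/s): [2.57, 2.57, 3.14, 3.14, 3.14, 3.14].

### API

Orientations are given as a unit quaternion [w, x, y, z].
In Python, from rig import bot gives the robot as it stands. The module is installed in compiled form; this text tells all that it offers.
- The arm moves only by the shell command python3 -m crank 'ROWS' [OPENING] [FORCE]. ROWS is JSON, a list of rows, each a list of 6 numbers: the shift along the tool's x, y, z normalised to -1 to 1, where 1 is 0.1 m, then the turn, a rotation vector about the tool's x, y, z normalised to -1 to 1, where 1 is pi/4 rad. A call has 1 to 5 rows; each row is the pose to reach, as a shift and turn from the pose commanded when the call began, along the tool's axes at that moment; what a row does not reach only later rows make up. A row lasts 1/8 s, in which the tool goes at most 62.5 mm and 10.7 degrees, less where a joint would pass 70% of its speed; a pose out of reach is approached as far as the arm can. A call with a number of a shift or a turn outside -1 to 1 is refused whole. A call with a gripper value outside its range is refused whole. OPENING is the gripper's target within -1 to 1 (shut at 1, half-way at 0, fully open at -1), set as the call begins (- or left out, the last holds). The fingers move at their own pace and stop on an object; FORCE is the grip in N (left out, the last holds). Time passes only in rows, so rows that repeat a pose let the fingers close. It gives the time, the measured TCP pose, the force and the opening at its end, in the units of the state.
- bot.sense(): the state, without advancing time (a new reading comes with each control period).
- bot.snapshot(name): name is "scene" or "top" or "wrist"; returns a dict with "frame" (480x640x3 uint8, red, green, blue), "mtx" (3x3 intrinsics, pixels), "distortion" ([k1, k2, p1, p2, k3] as OpenCV has them; the pictures are not rectified), "eye" and "rotation" of the camera in the world; the wrist camera has in their place "T_tool_cam" (4x4, takes a point from camera to tool coordinates, whose origin is the TCP and whose axes are the flange's). Camera axes: x right, y down, z forward; pixel columns grow to the right and rows downward; lengths in m; the calibration is good to about 2 mm. A picture is of the moment at which its call begins: read the wrist's pose just before it. There is no depth.
- bot.sign_off(): hands the job in, once; it reports no verdict.
Trained networks look in a picture, given as the dict that the camera call returned (one of the last four; its "shot" number tells which), for a name from the list of things; names that differ only in an ending like _2 or _b are one class to them, and where a whole thing is asked for, a point or a joint stands for the part that bears it (a point fixed in the world has none). Each returns a list of dicts, best first, with "confidence" (0 to 1); they miss things now and then, are a little off and sometimes report something else, mostly with a low value. They report only what shows in the picture. A call takes as long as a camera call. They do not tell look-alikes from the thing itself.
- bot.spot_in(target, picture): "box" ([left, top, right, bottom] in pixels, round what is visible of it).
- bot.silhouettes(target, picture): "pixels" (480x640 bool, what is visible of it) and "box" ([left, top, right, bottom] in pixels, round what is visible of it).
- bot.landmark_of(target, picture): "pixel" ([column, row] in pixels: a listed point, or the origin of a listed thing).
The state is a dict: "time_s": time; "qpos": joint angles; "joint_vel": joint speeds; "effort": joint torques, N m; "tcp_pos": TCP position; "tcp_rot": TCP orientation; "wrist_force": force on the tool from outside, world axes, zero at the start; "torque": the same for the moment, N m; "finger_gap": opening from 0.0 (shut) to 1.0 (fully open).
Only numpy, scipy, OpenCV 4.12 (cv2) and the standard library are available. Lean on these libraries where they do the work, as an engineer would, in place of code of your own. Each camera call takes 0.05 s, during which the arm holds its last target. There are 200 camera calls.

## Working session

There is one attempt and no reset: what is moved stays moved. The work goes in short steps, Python scripts to look and compute and a shell command to move; the robot and the scene stay as the last step left them, time stands still between calls to the robot, and variables do not carry over. Pictures are saved under pics/ and viewed, about 8 in all and at most 12, crops included, and the job is handed in when it is done.

```bash
mkdir -p pics; python3 - <<'E'
from rig import bot
import cv2
s=bot.sense(); print(s['time_s'],s['tcp_pos'],s['tcp_rot'],s['finger_gap'])
for n in ['scene','top']:
    p=bot.snapshot(n); cv2.imwrite(f'pics/{n}0.png',p['frame'][:,:,::-1])
    print(n,p['eye'],p['rotation'],p['mtx'],p['distortion'])
    for t in ['stage','chamber','clamp']:
        print(t,[(d['box'],d['confidence']) for d in bot.spot_in(t,p)])
    for t in ['stage','rail_face','stop_face','pocket','chamber','clamp_pivot','clamp_knob']:
        print(t,[(d['pixel'],d['confidence']) for d in bot.landmark_of(t,p)])
E
```

```text
0.0 [0.20408579 0.61653046 0.21239044] [-2.83578941e-04  1.59232053e-01  9.87240755e-01 -8.73755568e-04] 1.0017527106739454
scene [-0.02536311 -0.46075169  0.39995645] [-0.49070407  0.75464475 -0.36380506  0.23951345] [[491.20363285   0.         325.92595155]
 [  0.         491.20363285 233.82779664]
 [  0.           0.           1.        ]] [-0.10466656  0.          0.          0.          0.        ]
stage [([281.4, 248.1, 450.1, 346.5], 0.94)]
chamber [([338.7, 283.7, 395.4, 315.4], 0.8), ([175.2, 254.3, 209.4, 275.7], 0.72), ([464.0, 261.9, 514.4, 278.1], 0.63)]
clamp [([307.6, 269.1, 340.6, 292.9], 0.68)]
stage [([362.0, 301.9], 0.92), ([437.0, 361.5], 0.37)]
rail_face [([386.0, 275.1], 0.88)]
stop_face [([328.4, 258.2], 0.65)]
pocket [([349.4, 265.4], 0.97)]
chamber [([368.1, 302.7], 0.89), ([194.6, 266.8], 0.71), ([489.8, 271.5], 0.69)]
clamp_pivot [([328.5, 273.5], 0.78)]
clamp_knob [([310.4, 280.7], 0.76)]
top [ 0.4833239  -0.00257331  0.91675761] [ 0.04363367 -0.70092804  0.7103709  -0.04657432] [[504.50236447   0.         319.8221804 ]
 [  0.         504.50236447 242.44110741]
 [  0.           0.           1.        ]] [0.009849 0.       0.       0.       0.      ]
stage [([302.8, 235.2, 443.4, 333.0], 0.58)]
chamber [([417.6, 144.8, 453.5, 189.5], 0.91), ([365.4, 284.0, 412.7, 313.4], 0.8)]
clamp [([255.8, 285.5, 293.9, 320.8], 0.19)]
stage [([373.2, 283.5], 0.95), ([374.5, 259.5], 0.38)]
rail_face [([375.3, 260.0], 0.84), ([343.7, 317.1], 0.28)]
stop_face [([320.4, 256.4], 0.83)]
pocket [([339.7, 260.9], 0.67)]
chamber [([391.4, 297.9], 0.91), ([434.8, 165.3], 0.9), ([337.8, 265.0], 0.69)]
clamp_pivot [([336.1, 279.3], 0.91)]
clamp_knob [([341.7, 315.3], 0.74)]
```

```bash
python3 - <<'E'
import cv2
a=cv2.imread('pics/top0.png')
cv2.imwrite('pics/top0c.png',cv2.resize(a[205:355,270:470],None,fx=4,fy=4,interpolation=cv2.INTER_CUBIC))
E
```

```text
(no output)
```

View pics/top0.png

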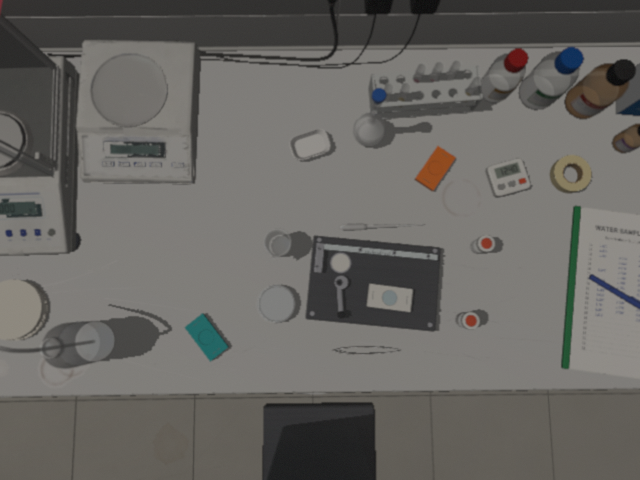

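View pics/top0c.png

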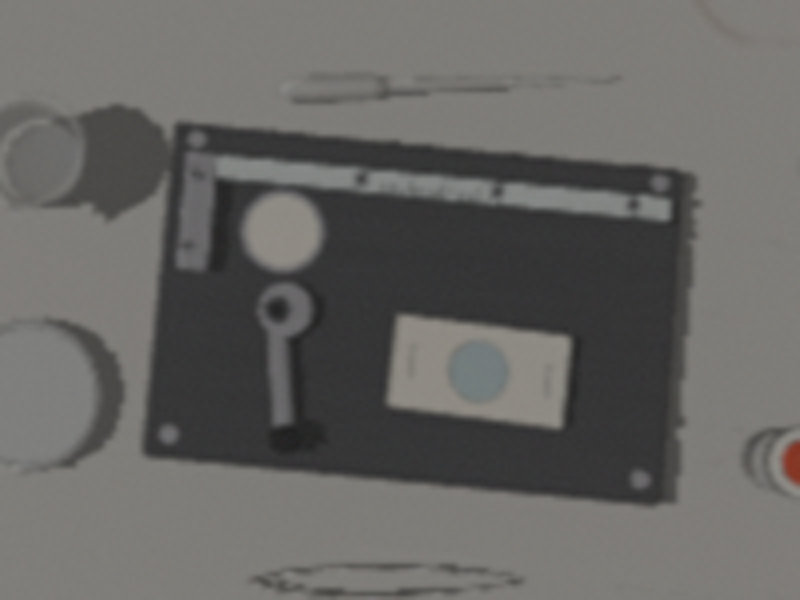

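The image shows the white chamber at about (391,298) on the plate. That is the right one: the orange (436,168) and turquoise (207,337) blocks are off the plate and are look-alikes. The clamp is open, with its knob near (342,314).

```bash
cat > h.py <<'E'
import numpy as np, cv2
from scipy.spatial.transform import Rotation as R
from scipy.optimize import least_squares
from rig import bot
def rq(q): return R.from_quat(np.array(q)[[1,2,3,0]])
def cam(p,s=None):
    if 'eye' in p: return np.array(p['eye']), rq(p['rotation']).as_matrix()
    T=np.array(p['T_tool_cam']); r=rq(s['tcp_rot']).as_matrix()
    return r@T[:3,3]+s['tcp_pos'], r@T[:3,:3]
def w(p,px,z,s=None):
    e,r=cam(p,s); px=np.array(px,float).reshape(-1,1,2)
    n=cv2.undistortPoints(px,np.array(p['mtx']),np.array(p['distortion']))[:,0]
    d=np.c_[n,np.ones(len(n))]@r.T
    return (e+d*((z-e[2])/d[:,2])[:,None])[:,:2]
L={'stage':(0,0,0),'rail_face':(50,0,20),'stop_face':(30,100,20),'pocket':(30,62,20),'clamp_pivot':(-5.7,62,20)}
def proj(p,X,s=None):
    e,r=cam(p,s); return cv2.projectPoints((X-e)@r,np.zeros(3),np.zeros(3),np.array(p['mtx']),np.array(p['distortion']))[0][:,0]
def st2w(t,P):
    P=np.atleast_2d(P); c,s=np.cos(t[2]),np.sin(t[2])
    return np.c_[t[0]+c*P[:,0]-s*P[:,1],t[1]+s*P[:,0]+c*P[:,1]]
def w2st(t,P):
    P=np.atleast_2d(P)-t[:2]; c,s=np.cos(t[2]),np.sin(t[2]); return np.c_[c*P[:,0]+s*P[:,1],-s*P[:,0]+c*P[:,1]]
def rect(mask):
    c=max(cv2.findContours(mask.astype(np.uint8),0,1)[0],key=cv2.contourArea)
    return cv2.boxPoints(cv2.minAreaRect(c))
E
python3 - <<'E'
from h import *
for n in ['top','scene']:
    p=bot.snapshot(n); obs=[];X=[]
    for k,v in L.items():
        d=bot.landmark_of(k,p)
        if d: obs.append(w(p,d[0]['pixel'],v[2]/1e3)[0]); X.append(v)
    X=np.array(X)/1e3; obs=np.array(obs)
    f=lambda t:(st2w(t,X[:,:2])-obs).ravel()
    r=least_squares(f,[.4,-.1,-.05],loss='soft_l1',f_scale=.002); t=r.x; print(n,t,(f(t)*1e3).round(1).reshape(-1,2).tolist())
    for d in bot.silhouettes('chamber',p)[:3]:
        q=w(p,rect(d['pixels']),.03); c=q.mean(0)
        print('chamber',d['confidence'],c,w2st(t,c)*1e3,[(np.linalg.norm(q[i+1]-q[i])*1e3).round(1) for i in range(2)], (w2st(t,q)*1e3).round(1).tolist())
    d=bot.landmark_of('chamber',p)[0]; print('ch lm',w2st(t,w(p,d['pixel'],.02))*1e3)
    d=bot.landmark_of('clamp_knob',p)[0]; print('knob',w(p,d['pixel'],.044),w2st(t,w(p,d['pixel'],.044))*1e3)
E
```

```text
top [ 0.52071086 -0.09721533 -0.20998961] [[-6.0, -0.4], [2.4, 1.1], [-1.0, -0.2], [-0.3, -2.0], [2.6, 1.2]]
chamber 0.74 [ 0.72890748 -0.21555899] [[228.29187837 -72.34548468]] [np.float64(79.2), np.float64(40.0)] [[199.8, -38.8], [272.8, -69.4], [256.6, -106.0], [183.9, -75.2]]
chamber 0.6 [0.43567505 0.19141268] [[-143.33226995  264.5620525 ]] [np.float64(42.5), np.float64(76.7)] [[-134.6, 307.8], [-102.7, 279.9], [-152.3, 221.3], [-183.8, 249.3]]
chamber 0.56 [ 0.49884129 -0.12586715] [[-15.41669953 -32.58113563]] [np.float64(41.5), np.float64(77.6)] [[-39.7, 4.2], [1.6, 7.6], [8.9, -69.6], [-32.4, -72.6]]
ch lm [[-138.61235447  262.62305887]]
knob [[ 0.46924731 -0.04169847]] [[-61.90553178  43.56976566]]
scene [ 0.52788578 -0.09665066 -0.10506533] [[9.5, 13.4], [-0.5, -0.6], [-1.2, -0.8], [-4.6, -2.6], [2.0, 1.0]]
chamber 0.85 [0.40279112 0.15677005] [[-150.98162203  238.90433525]] [np.float64(56.3), np.float64(88.5)] [[-147.5, 296.7], [-107.6, 257.0], [-156.3, 183.1], [-192.6, 218.8]]
chamber 0.62 [ 0.48985759 -0.13066042] [[-34.25181517 -37.81031438]] [np.float64(65.5), np.float64(102.3)] [[-61.0, -4.7], [-3.2, 26.3], [-10.1, -75.7], [-62.7, -97.2]]
chamber 0.61 [ 0.68583614 -0.23796961] [[ 171.89980108 -123.97508079]] [np.float64(90.6), np.float64(67.8)] [[164.6, -80.5], [236.6, -135.4], [176.1, -165.8], [110.3, -114.2]]
ch lm [[-30.85360128 -36.22743429]]
knob [[ 0.45916561 -0.0506737 ]] [[-73.16292848  38.51660153]]
```

```bash
python3 - <<'E'
from h import *
p=bot.snapshot('top')
C=lambda x,y:(x/4+270-.4,y/4+205-.4)
O=[(178,124,75,115,20),(146,455,-75,115,20),(683,174,75,-115,20),(657,502,-75,-115,20),(668,221,50,-107,32),(217,180,50,94,32),(210,270,8,94,35)]
obs=np.array([w(p,C(a,b),z/1e3)[0] for a,b,_,_,z in O]); X=np.array([o[2:4] for o in O])/1e3
f=lambda t:(st2w(t,X)-obs).ravel()
t=least_squares(f,[.5,-.1,-.1],loss='soft_l1',f_scale=.002).x; print(t.round(4).tolist(),(f(t)*1e3).round(1).reshape(-1,2).tolist())
q=np.array([w(p,C(*a),.03)[0] for a in [(398,314),(572,337),(563,430),(387,406)]])
print('ch',(w2st(t,q)*1e3).round(1).tolist(),(w2st(t,q.mean(0))*1e3).round(1),q.mean(0))
for n,a,z in [('knob',(285,437),.044),('piv',(283,307),.031),('port',(283,232),.02)]: print(n,w(p,C(*a),z),w2st(t,w(p,C(*a),z))*1e3)
E
```

```text
[0.5251, -0.1016, -0.1102] [[1.4, 1.4], [-1.0, 2.1], [1.7, -1.5], [-2.9, -2.8], [-0.2, -1.3], [1.1, 0.3], [-0.7, 1.2]]
ch [[-2.0, 9.0], [-4.7, -67.7], [-45.3, -66.8], [-42.4, 10.4]] [[-23.6 -28.8]] [ 0.49849558 -0.12765729]
knob [[ 0.4715408 -0.0413139]] [[-59.89305072  54.05968633]]
piv [[ 0.52776174 -0.04208538]] [[-3.92808118 59.47364514]]
port [[ 0.56168312 -0.04320419]] [[29.91068409 62.09082953]]
```

Stage is at about (0.525, -0.102) with yaw -0.11, the chamber is at stage (-24, -29) mm, and the clamp is at about 0.14 rad. I'll move over the plate and look from close by.

```bash
python3 -m crank '[[-0.4,-0.35,0,0,0,0],[-0.8,-0.7,0,0,0,0],[-0.8,-0.7,0,0,0,0]]' | tail -5
for i in 1 2 3; do python3 -m crank '[[-0.4,-0.35,0,0,0,0],[-0.8,-0.7,0,0,0,0],[-0.8,-0.7,0,0,0,0]]' >/dev/null; done
for i in 1 2 3; do python3 -m crank '[[-0.2,-0.43,0,0,0,0],[-0.39,-0.86,0,0,0,0],[-0.39,-0.86,0,0,0,0]]' >/dev/null; done
python3 -m crank '[[-0.2,-0.43,0,0,0,-0.13],[-0.39,-0.86,0,0,0,-0.267],[-0.39,-0.86,0,0,0,-0.267]]' 0
cat >look.py <<'E'
from h import *
import sys
s=bot.sense(); p=bot.snapshot('wrist'); f=p['frame'].copy()
print(s['time_s'],s['tcp_pos'].round(4) if hasattr(s['tcp_pos'],'round') else s['tcp_pos'])
for k in list(L)+['chamber','clamp_knob']:
    z={'stage':0,'clamp_knob':.044}.get(k,.02)
    for d in bot.landmark_of(k,p)[:1]:
        print(k,np.round(d['pixel']),d['confidence'],w(p,d['pixel'],z,s)[0].round(4))
cv2.imwrite(f'pics/{sys.argv[1]}.png',f[:,:,::-1])
E
python3 look.py w1
```

```text
time_s: 2.42
tcp_pos: [0.2595, 0.5235, 0.2135]
tcp_rot: [0.0, 0.161, 0.987, -0.0]
wrist_force: [-0.6, 0.2, 0.0]
finger_gap: 0.998
time_s: 5.05
tcp_pos: [0.461, -0.1243, 0.2135]
tcp_rot: [0.0, 0.055, 0.998, 0.0]
wrist_force: [-0.4, 0.3, -0.8]
finger_gap: 0.715
5.05 [ 0.461  -0.1243  0.2135]
stage [348. 260.] 0.57 [ 0.523 -0.104]
rail_face [347. 310.] 0.72 [ 0.574  -0.1119]
stop_face [443. 293.] 0.67 [ 0.5655 -0.0053]
clamp_pivot [409. 263.] 0.63 [ 0.5266 -0.0407]
chamber [322. 248.] 0.84 [ 0.4988 -0.1307]
clamp_knob [411. 215.] 0.74 [ 0.4688 -0.042 ]
```

View pics/w1.png

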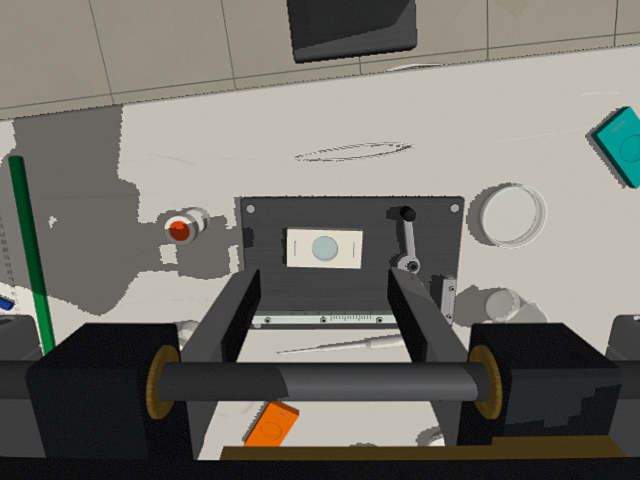

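Both views agree within about 2 mm, and the jaws are square to the rail: tool -x is stage +x and tool y is stage +y. Next I'll descend in front of the chamber and push it towards the rail.

```bash
python3 -m crank '[[0,0,0.45,0,0,0],[0,0,0.9,0,0,0],[0,0,0.9,0,0,0]]' 0.2 | head -2
python3 -m crank '[[0,0,0.45,0,0,0],[0,0,0.85,0,0,0],[0,0,0.9,0,0,0],[0,0,0.9,0,0,0]]'
python3 -m crank '[[-0.05,0,0,0,0,0],[-0.1,0,0,0,0,0],[-0.14,0,0,0,0,0],[-0.18,0,0,0,0,0],[-0.22,0,0,0,0,0]]'
python3 -m crank '[[-0.05,0,0,0,0,0],[-0.1,0,0,0,0,0],[-0.15,0,0,0,0,0],[-0.20,0,0,0,0,0],[-0.25,0,0,0,0,0]]'
python3 look.py w2
```

```text
time_s: 5.82
tcp_pos: [0.4575, -0.1232, 0.1204]
time_s: 6.32
tcp_pos: [0.4615, -0.1256, 0.0355]
tcp_rot: [0.001, 0.055, 0.998, -0.001]
wrist_force: [0.1, -0.3, 0.2]
finger_gap: 0.401
time_s: 6.95
tcp_pos: [0.4821, -0.1274, 0.0334]
tcp_rot: [-0.0, 0.055, 0.998, 0.0]
wrist_force: [-2.4, -0.1, 1.0]
finger_gap: 0.398
time_s: 7.58
tcp_pos: [0.5071, -0.1301, 0.0334]
tcp_rot: [0.0, 0.055, 0.998, 0.0]
wrist_force: [-0.3, 0.1, -0.1]
finger_gap: 0.397
7.575 [ 0.5071 -0.1301  0.0334]
stage [371. 283.] 0.72 [ 0.5205 -0.1036]
rail_face [370. 286.] 0.58 [ 0.5136 -0.1062]
stop_face [546. 349.] 0.62 [ 0.5648 -0.0072]
clamp_pivot [487. 292.] 0.8 [ 0.5245 -0.0421]
chamber [329. 328.] 0.74 [ 0.5366 -0.131 ]
clamp_knob [510. 201.] 0.71 [ 0.469  -0.0429]
```

View pics/w2.png

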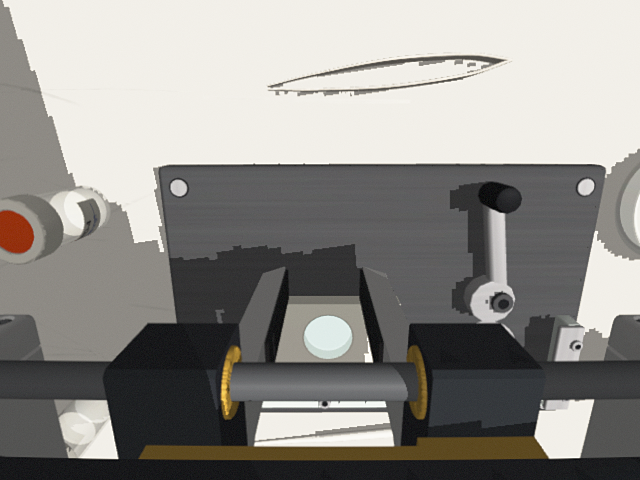

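The chamber is centred between the fingertips and moving squarely. About 17 mm remain to the rail, which I'll cover slowly while watching the force.

```bash
python3 -m crank '[[-0.04,0,0,0,0,0],[-0.08,0,0,0,0,0],[-0.11,0,0,0,0,0],[-0.13,0,0,0,0,0],[-0.14,0,0,0,0,0]]'
python3 -m crank '[[-0.01,0,0,0,0,0],[-0.02,0,0,0,0,0]]'
```

```text
time_s: 8.6
tcp_pos: [0.5207, -0.1316, 0.0334]
tcp_rot: [-0.0, 0.055, 0.998, 0.0]
wrist_force: [-0.4, 0.2, 0.7]
finger_gap: 0.399
time_s: 8.85
tcp_pos: [0.5212, -0.1317, 0.0333]
tcp_rot: [-0.002, 0.055, 0.999, 0.0]
wrist_force: [-7.7, -0.8, 6.2]
finger_gap: 0.402
```

The chamber is against the rail: the force rose to about 8 N when it seated. Now I'll back off, lift, close the fingers and go to the chamber's right-hand end.

```bash
python3 -m crank '[[0.1,0,0,0,0,0],[0.15,0,0,0,0,0],[0.15,0,-0.35,0,0,0],[-0.1,-0.3,-0.4,0,0,0],[-0.28,-0.65,-0.4,0,0,0]]' 1 5 | head -2
python3 -m crank '[[0,0,0,0,0,0],[0,0,0,0,0,0]]' 
python3 look.py w3
python3 - <<'E'
from h import *
p=bot.snapshot('top'); a=p['frame'][:,:,::-1]
cv2.imwrite('pics/t3.png',cv2.resize(a[205:355,270:470],None,fx=4,fy=4,interpolation=cv2.INTER_CUBIC))
E
```

```text
time_s: 9.48
tcp_pos: [0.5447, -0.2004, 0.0749]
time_s: 9.72
tcp_pos: [0.5427, -0.1988, 0.073]
tcp_rot: [-0.0, 0.055, 0.998, 0.0]
wrist_force: [-0.6, 0.7, -0.9]
finger_gap: 0.007
9.725 [ 0.5427 -0.1988  0.073 ]
stage [459. 204.] 0.83 [ 0.5225 -0.1044]
rail_face [460. 286.] 0.84 [ 0.5739 -0.1114]
stop_face [615. 257.] 0.97 [ 0.5644 -0.0094]
pocket [562. 256.] 0.92 [ 0.56   -0.0446]
clamp_pivot [573. 203.] 0.84 [ 0.5254 -0.0394]
chamber [423. 254.] 0.98 [ 0.5481 -0.1353]
clamp_knob [600. 108.] 0.77 [ 0.4688 -0.0447]
```

View pics/w3.png

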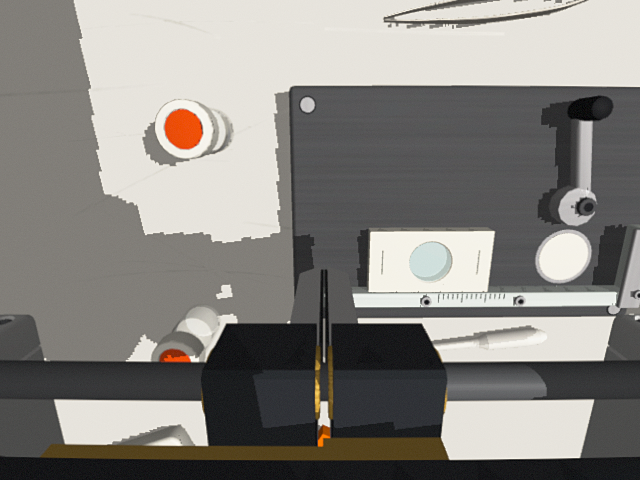

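The chamber lies flat along the rail (edge at row 291) with its right end at column 369, and the closed fingers stand about 13 mm beyond it. I'll descend and slide it along the rail with a slight bias towards it.

```bash
python3 -m crank '[[0,0,0.3,0,0,0],[0,0,0.4,0,0,0],[0,0.04,0.4,0,0,0],[0,0.08,0.4,0,0,0],[0,0.12,0.4,0,0,0]]'|grep -v rot
for i in 1 2 3; do python3 -m crank '[[-0.001,0.05,0,0,0,0],[-0.002,0.1,0,0,0,0],[-0.003,0.15,0,0,0,0],[-0.004,0.2,0,0,0,0],[-0.005,0.25,0,0,0,0]]' | grep -v rot; done
python3 look.py w4
```

```text
time_s: 10.8
tcp_pos: [0.5453, -0.1876, 0.0344]
wrist_force: [0.3, 0.8, 1.2]
finger_gap: 0.004
time_s: 11.42
tcp_pos: [0.5479, -0.1629, 0.0336]
wrist_force: [-3.0, -2.5, 2.4]
finger_gap: 0.003
time_s: 12.05
tcp_pos: [0.5506, -0.1383, 0.0335]
wrist_force: [-4.2, -3.8, 4.4]
finger_gap: 0.001
time_s: 12.68
tcp_pos: [0.5534, -0.1138, 0.0335]
wrist_force: [-6.7, -6.3, 4.4]
finger_gap: 0.002
12.675 [ 0.5534 -0.1138  0.0335]
stage [336. 215.] 0.78 [ 0.5225 -0.1043]
stop_face [522. 278.] 0.96 [ 0.5644 -0.0066]
clamp_pivot [458. 213.] 0.95 [ 0.524  -0.0411]
chamber [403. 279.] 0.64 [ 0.5578 -0.0714]
clamp_knob [467.  98.] 0.68 [ 0.4692 -0.045 ]
```

View pics/w4.png

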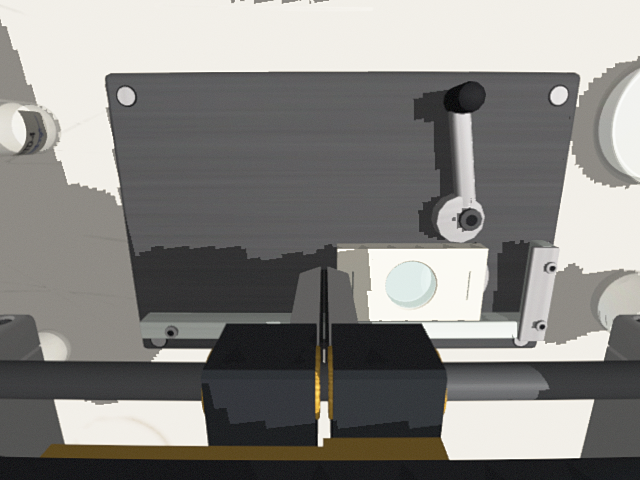

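The chamber is about 20 mm short of the stop and sliding under the disc's clearance. The x force is building up, so I'll relax the bias and finish slowly.

```bash
python3 -m crank '[[0.003,0.04,0,0,0,0],[0.005,0.08,0,0,0,0],[0.006,0.11,0,0,0,0],[0.006,0.14,0,0,0,0],[0.007,0.16,0,0,0,0]]'|grep -v rot
python3 -m crank '[[0,0.01,0,0,0,0],[0,0.02,0,0,0,0],[0,0.03,0,0,0,0]]'|grep -v rot
```

```text
time_s: 13.7
tcp_pos: [0.555, -0.0975, 0.0335]
wrist_force: [-2.9, -4.3, 3.4]
finger_gap: 0.002
time_s: 14.08
tcp_pos: [0.5553, -0.0945, 0.0335]
wrist_force: [-3.3, -4.8, 3.7]
finger_gap: 0.008
```

```bash
python3 -m crank '[[0,0.01,0,0,0,0],[0,0.015,0,0,0,0],[0,0.015,0,0,0,0]]'|grep -v rot
python3 -m crank '[[0,0.01,0,0,0,0],[0,0.015,0,0,0,0],[0,0.015,0,0,0,0]]'|grep -v rot
```

```text
time_s: 14.45
tcp_pos: [0.5555, -0.093, 0.0335]
wrist_force: [-4.5, -4.2, 3.9]
finger_gap: 0.004
time_s: 14.82
tcp_pos: [0.5556, -0.0915, 0.0335]
wrist_force: [-3.6, -4.6, 3.3]
finger_gap: 0.006
```

```bash
python3 -m crank '[[0,0.01,0,0,0,0],[0,0.015,0,0,0,0],[0,0.015,0,0,0,0]]'|grep -v rot
python3 -m crank '[[0,0.01,0,0,0,0],[0,0.015,0,0,0,0],[0,0.015,0,0,0,0]]'|grep -v rot
python3 - <<'E'
from h import *
p=bot.snapshot('wrist');a=p['frame'][:,:,::-1]
cv2.imwrite('pics/w5.png',cv2.resize(a[170:360,280:560],None,fx=2.8,fy=2.8,interpolation=cv2.INTER_CUBIC))
E
```

```text
time_s: 15.2
tcp_pos: [0.5558, -0.09, 0.0335]
wrist_force: [-3.5, -4.5, 4.1]
finger_gap: 0.007
time_s: 15.58
tcp_pos: [0.556, -0.0886, 0.0335]
wrist_force: [-3.9, -4.3, 4.2]
finger_gap: 0.009
```

View pics/w5.png

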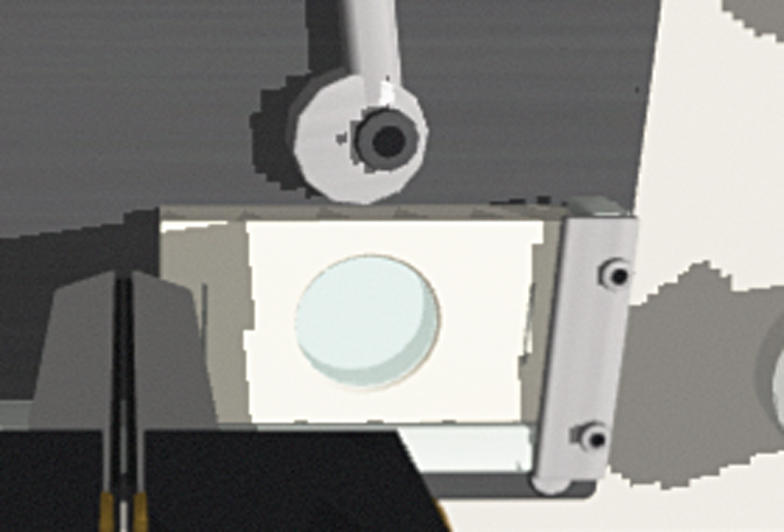

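The chamber's end is only about 2 mm under the lip: the well is at column 367, the left end at 160 and the lip edge at about 562. I'll keep going until the force rises.

```bash
python3 -m crank '[[0,0.01,0,0,0,0],[0,0.02,0,0,0,0],[0,0.03,0,0,0,0],[0,0.03,0,0,0,0]]'|grep -v rot
python3 -m crank '[[0,0.01,0,0,0,0],[0,0.015,0,0,0,0],[0,0.015,0,0,0,0]]'|grep -v rot
```

```text
time_s: 16.12
tcp_pos: [0.5561, -0.0875, 0.0336]
wrist_force: [-6.8, -11.8, 1.8]
finger_gap: 0.005
time_s: 16.5
tcp_pos: [0.5561, -0.0873, 0.0336]
wrist_force: [-6.3, -16.4, 2.4]
finger_gap: 0.004
```

The force rose to 16 N and motion stalled, so the chamber is probably home. I'll back off, lift and check from above.

```bash
python3 -m crank '[[0,-0.1,0,0,0,0],[0,-0.2,0,0,0,0],[0.1,-0.2,-0.5,0,0,0],[0.3,-0.1,-0.8,0,0,0],[0.3,0,-0.8,0,0,0]]'|grep -v rot
python3 -m crank '[[0,0,0,0,0,0],[0,0,0,0,0,0]]' >/dev/null
python3 look.py w6
python3 - <<'E'
from h import *
a=cv2.imread('pics/w6.png');cv2.imwrite('pics/w6c.png',cv2.resize(a[130:370,260:560],None,fx=2.6,fy=2.4,interpolation=cv2.INTER_CUBIC))
E
```

```text
time_s: 17.12
tcp_pos: [0.5283, -0.0805, 0.1157]
wrist_force: [0.0, 0.8, 0.2]
finger_gap: 0.005
17.375 [ 0.5266 -0.0802  0.1118]
stage [297. 231.] 0.74 [ 0.5226 -0.1022]
rail_face [294. 300.] 0.7 [ 0.5734 -0.1095]
stop_face [420. 278.] 0.98 [ 0.5652 -0.0097]
clamp_pivot [378. 231.] 0.76 [ 0.5244 -0.0397]
chamber [376. 275.] 0.81 [ 0.5593 -0.0441]
clamp_knob [371. 158.] 0.75 [ 0.4688 -0.0441]
```

View pics/w6c.png

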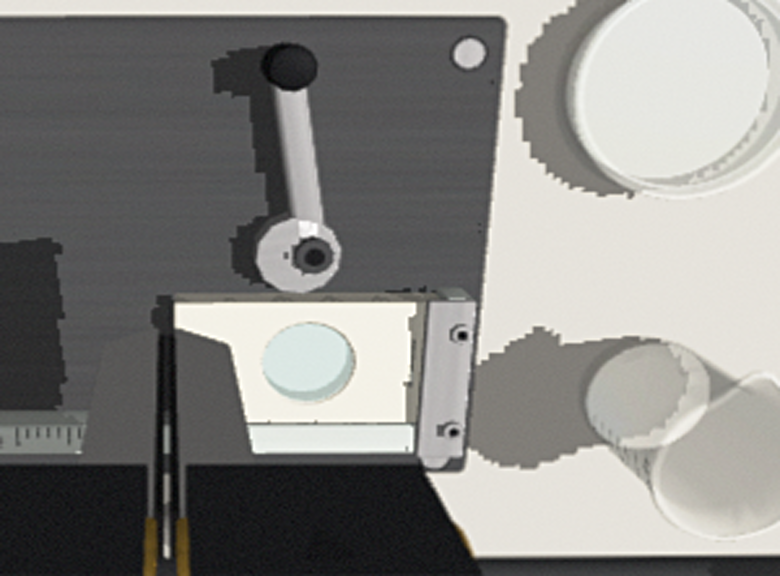

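The chamber is home. Its end lies about 5-6 mm under the lip, its far edge is on the rail, and its centre is at (0.5593, -0.0441), within 1 mm of the detected pocket. Next I'll plan the clamp arc.

```bash
python3 - <<'E'
from h import *
t=[.5251,-.1016,-.1102]; s=bot.sense()
tc=w2st(t,s['tcp_pos'][:2])[0]*1e3; print('tcp',tc.round(1))
P=np.array([-5.7,62.]); hx,hy=8,7
g=np.array([(x,y) for x in np.linspace(-hx,hx,17) for y in np.linspace(-hy,hy,15)])
for a in [.05,.19,.4,.6,.8,1.0,1.2,1.4,1.5,1.6]:
    rd=np.array([-np.cos(a),-np.sin(a)]); tg=np.array([np.sin(a),-np.cos(a)])
    d=0.
    while 1:   # retreat along -tg until clear of bar and knob
        q=P+50*rd-d*tg+g-P; u,v=q@rd,q@tg
        hit=((u>8)&(u<56)&(abs(v)<4.5))|(np.hypot(u-56,v)<6.5)
        if not hit.any(): break
        d+=.25
    c=P+50*rd-d*tg
    print(a,c.round(1),'rel tool',np.round([-(c[0]-tc[0])/100,(c[1]-tc[1])/100],3))
E
```

```text
tcp [-0.3 21.1]
0.05 [-56.3  72.7] rel tool [0.56  0.517]
0.19 [-57.3  65.3] rel tool [0.569 0.443]
0.4 [-57.3  55.7] rel tool [0.57  0.346]
0.6 [-55.4  46.1] rel tool [0.551 0.251]
0.8 [-51.5  36.8] rel tool [0.512 0.157]
1.0 [-45.8  28.3] rel tool [0.454 0.072]
1.2 [-39.   21.3] rel tool [0.386 0.002]
1.4 [-29.7  15.4] rel tool [ 0.294 -0.056]
1.5 [-24.2  13.2] rel tool [ 0.239 -0.079]
1.6 [-18.7  11.6] rel tool [ 0.184 -0.095]
```

```bash
python3 -m crank '[[0.3,0.3,0,0,0,0],[0.56,0.6,0,0,0,0],[0.56,0.6,0.4,0,0,0],[0.56,0.6,0.75,0,0,0],[0.56,0.6,0.778,0,0,0]]'|grep -v rot
python3 -m crank '[[0,-0.06,0,0,0,0],[0.01,-0.12,0,0,0,0],[0.01,-0.157,0,0,0,0],[0.01,-0.2,0,0,0,0],[0.01,-0.254,0,0,0,0]]'|grep -v rot
python3 -m crank '[[-0.01,-0.048,0,0,0,0],[-0.02,-0.096,0,0,0,0],[-0.037,-0.142,0,0,0,0],[-0.058,-0.189,0,0,0,0],[-0.085,-0.232,0,0,0,0]]'|grep -v rot
python3 look.py w7
```

```text
time_s: 18.4
tcp_pos: [0.4759, -0.0142, 0.0336]
wrist_force: [-0.2, -0.2, 0.7]
finger_gap: 0.003
time_s: 19.02
tcp_pos: [0.4747, -0.0402, 0.036]
wrist_force: [2.3, 1.3, -0.4]
finger_gap: 0.003
time_s: 19.65
tcp_pos: [0.4819, -0.0625, 0.0358]
wrist_force: [11.6, 12.8, -4.1]
finger_gap: 0.005
19.65 [ 0.4819 -0.0625  0.0358]
stage [267. 334.] 0.81 [ 0.5239 -0.1044]
chamber [287. 310.] 0.39 [ 0.4986 -0.0861]
clamp_knob [284. 313.] 0.58 [ 0.4882 -0.0837]
```

View pics/w7.png

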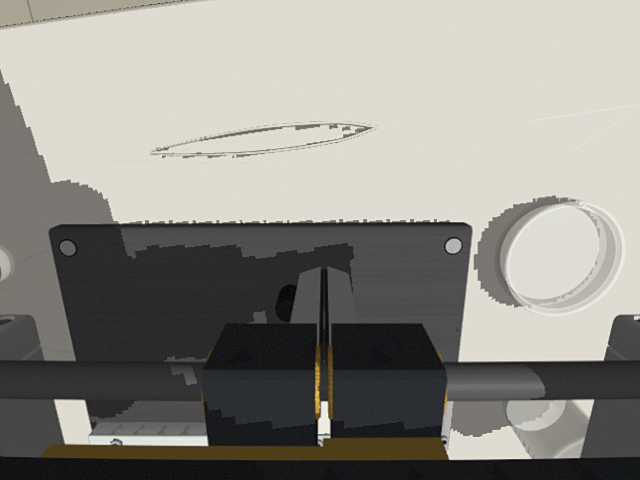

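The handle is following; it's at about 0.95 rad. The force is mostly radial because the finger is wedged against the inner side of the knob, so I'll replan the arc at a smaller radius with the full finger size.

```bash
python3 - <<'E'
from h import *
t=[.5251,-.1016,-.1102]; s=bot.sense()
tc=w2st(t,s['tcp_pos'][:2])[0]*1e3; print('tcp',tc.round(1),s['wrist_force'])
P=np.array([-5.7,62.]); hx=8
for hy,r in [(7,43),(12.5,43),(12.5,38)]:
  g=np.array([(x,y) for x in np.linspace(-hx,hx,17) for y in np.linspace(-hy,hy,26)])
  print(hy,r)
  for a in [.8,.9,1.0,1.1,1.2,1.3,1.4,1.5,1.6]:
    rd=np.array([-np.cos(a),-np.sin(a)]); tg=np.array([np.sin(a),-np.cos(a)])
    d=0.
    while 1:
        q=r*rd-d*tg+g; u,v=q@rd,q@tg
        if not (((u>8)&(u<56)&(abs(v)<4.5))|(np.hypot(u-56,v)<6.5)).any(): break
        d+=.25
    c=P+r*rd-d*tg
    print(a,c.round(1),'rel tool',np.round([-(c[0]-tc[0])/100,(c[1]-tc[1])/100],3))
E
```

```text
tcp [-47.5  33.9] [ 7.26382819  8.06647191 -2.43822487]
7 43
0.8 [-46.6  41.8] rel tool [-0.009  0.079]
0.9 [-44.4  37.8] rel tool [-0.031  0.039]
1.0 [-41.8  34.1] rel tool [-0.058  0.002]
1.1 [-38.6  30.5] rel tool [-0.089 -0.034]
1.2 [-34.8  27.2] rel tool [-0.127 -0.067]
1.3 [-30.9  24.4] rel tool [-0.166 -0.095]
1.4 [-26.6  22. ] rel tool [-0.21  -0.119]
1.5 [-21.7  20. ] rel tool [-0.258 -0.138]
1.6 [-17.2  18.6] rel tool [-0.303 -0.152]
12.5 43
0.8 [-49.3  44.4] rel tool [0.018 0.105]
0.9 [-47.1  40. ] rel tool [-0.004  0.061]
1.0 [-44.1  35.5] rel tool [-0.034  0.017]
1.1 [-40.8  31.6] rel tool [-0.067 -0.022]
1.2 [-37.1  28.1] rel tool [-0.104 -0.058]
1.3 [-33.6  25.1] rel tool [-0.139 -0.087]
1.4 [-29.   22.4] rel tool [-0.185 -0.115]
1.5 [-24.2  20.2] rel tool [-0.233 -0.137]
1.6 [-18.7  18.6] rel tool [-0.288 -0.153]
12.5 38
0.8 [-45.8  48. ] rel tool [-0.017  0.141]
0.9 [-44.   43.9] rel tool [-0.035  0.1  ]
1.0 [-41.4  39.7] rel tool [-0.061  0.059]
1.1 [-38.5  36.1] rel tool [-0.09   0.022]
1.2 [-34.8  32.6] rel tool [-0.127 -0.013]
1.3 [-31.   29.6] rel tool [-0.165 -0.043]
1.4 [-26.7  27.1] rel tool [-0.208 -0.068]
1.5 [-21.9  25.1] rel tool [-0.257 -0.088]
1.6 [-17.6  23.6] rel tool [-0.299 -0.102]
```

```bash
python3 -m crank '[[-0.02,0.025,0,0,0,0],[-0.05,0.02,0,0,0,0],[-0.078,-0.01,0,0,0,0],[-0.1,-0.03,0,0,0,0],[-0.115,-0.045,0,0,0,0]]'|grep -v rot
python3 -m crank '[[-0.018,-0.015,0,0,0,0],[-0.037,-0.03,0,0,0,0],[-0.06,-0.045,0,0,0,0],[-0.082,-0.055,0,0,0,0]]'|grep -v rot
```

```text
time_s: 20.68
tcp_pos: [0.4912, -0.0687, 0.0353]
wrist_force: [3.3, 8.6, -0.2]
finger_gap: 0.003
time_s: 21.18
tcp_pos: [0.4983, -0.0735, 0.0351]
wrist_force: [1.5, 13.1, 1.3]
finger_gap: 0.004
```

```bash
python3 -m crank '[[0,0.04,0,0,0,0],[-0.03,0.04,0,0,0,0],[-0.06,0.04,0,0,0,0],[-0.075,0.04,0,0,0,0]]'|grep -v rot
python3 -m crank '[[-0.01,0,0,0,0,0],[-0.02,0,0,0,0,0],[-0.02,0,0,0,0,0]]'|grep -v rot
```

```text
time_s: 21.68
tcp_pos: [0.5055, -0.0739, 0.0352]
wrist_force: [-5.5, -2.7, 1.0]
finger_gap: 0.002
time_s: 22.05
tcp_pos: [0.5075, -0.0742, 0.0352]
wrist_force: [-5.2, -2.9, 1.4]
finger_gap: 0.005
```

```bash
python3 -m crank '[[-0.01,0,0,0,0,0],[-0.02,0,0,0,0,0],[-0.02,0,0,0,0,0]]'|grep -v rot
python3 -m crank '[[-0.01,0,0,0,0,0],[-0.02,0,0,0,0,0],[-0.02,0,0,0,0,0]]'|grep -v rot
```

```text
time_s: 22.42
tcp_pos: [0.5083, -0.0744, 0.0351]
wrist_force: [-9.1, -3.0, 4.9]
finger_gap: 0.003
time_s: 22.8
tcp_pos: [0.5086, -0.0744, 0.035]
wrist_force: [-15.9, -3.1, 10.0]
finger_gap: 0.004
```

Stalled at about 16 N. I'll back off, lift clear and look.

```bash
python3 -m crank '[[0.1,0,0,0,0,0],[0.15,0,0,0,0,0],[0.2,0,-0.4,0,0,0],[0.25,-0.1,-0.9,0,0,0],[0.25,-0.1,-0.9,0,0,0]]'|grep -v rot
python3 -m crank '[[0,0,-0.2,0,0,0],[0,0,-0.2,0,0,0]]'|grep -v rot; python3 look.py w8
python3 - <<'E'
from h import *
a=cv2.imread('pics/w8.png');cv2.imwrite('pics/w8c.png',cv2.resize(a[170:370,220:500],None,fx=2.8,fy=2.8,interpolation=cv2.INTER_CUBIC))
E
```

```text
time_s: 23.42
tcp_pos: [0.4898, -0.0824, 0.1303]
wrist_force: [0.3, 1.0, 0.6]
finger_gap: 0.007
time_s: 23.68
tcp_pos: [0.4873, -0.0809, 0.146]
wrist_force: [0.0, 0.8, -0.6]
finger_gap: 0.005
23.675 [ 0.4873 -0.0809  0.146 ]
stage [302. 261.] 0.87 [ 0.5216 -0.1055]
stop_face [414. 303.] 0.93 [ 0.565  -0.0096]
clamp_pivot [377. 263.] 0.65 [ 0.5235 -0.0393]
chamber [374. 303.] 0.88 [ 0.5611 -0.0445]
clamp_knob [308. 281.] 0.81 [ 0.5234 -0.0983]
```

View pics/w8c.png

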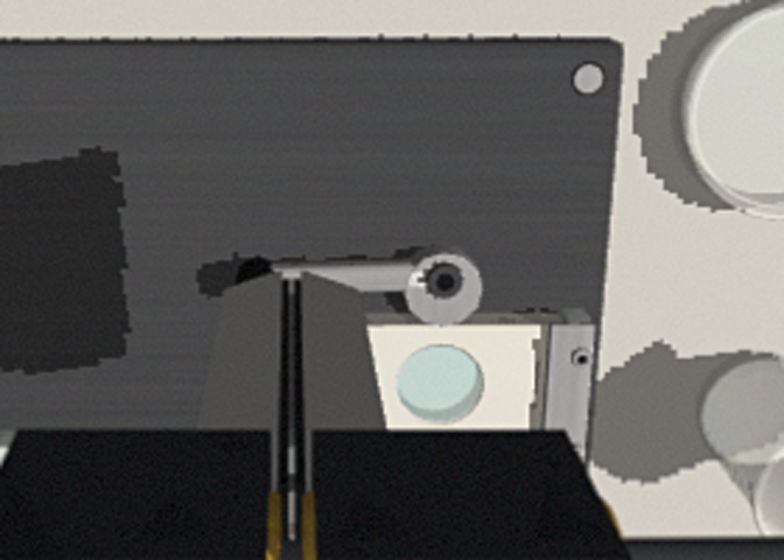

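The handle's bar looks parallel to the rail (top edge level at row 262) and the disc meets the chamber. I'll move the arm clear and check from the top camera.

```bash
python3 -m crank '[[0.2,0.3,-0.4,0,0,0],[0.2,0.8,-0.6,0,0,0],[0.2,1,-0.6,0,0,0],[0.2,1,-0.6,0,0,0]]'|head -2
for i in 1 2; do python3 -m crank '[[0.1,0.5,0,0,0,0],[0.2,1,0,0,0,0],[0.2,1,0,0,0,0]]'|grep -v rot; done
python3 - <<'E'
from h import *
t=[.5251,-.1016,-.1102]
for n in ['top','scene']:
    p=bot.snapshot(n)
    for k,z in [('pocket',.02),('stop_face',.02),('rail_face',.02),('clamp_pivot',.02),('clamp_knob',.044),('chamber',.02)]:
        for d in bot.landmark_of(k,p)[:2]: print(n,k,d['pixel'],d['confidence'],(w2st(t,w(p,d['pixel'],z))[0]*1e3).round(1))
    a=p['frame'][:,:,::-1]
    if n=='top': T=cv2.resize(a[225:345,290:450],None,fx=4,fy=4,interpolation=cv2.INTER_CUBIC)
    else: S=cv2.resize(a[240:350,290:450],None,fx=4,fy=4,interpolation=cv2.INTER_CUBIC)
cv2.imwrite('pics/f.png',cv2.resize(np.vstack([T,S])[:,:],(420,602))[:600]); cv2.imwrite('pics/fT.png',T)
E
```

```text
time_s: 24.58
tcp_pos: [0.4776, 0.0218, 0.2056]
time_s: 24.95
tcp_pos: [0.4681, 0.1238, 0.2049]
wrist_force: [-0.7, 0.1, 0.2]
finger_gap: 0.002
time_s: 25.32
tcp_pos: [0.4598, 0.2246, 0.2051]
wrist_force: [0.6, 0.2, -0.2]
finger_gap: 0.003
top pocket [339.2, 264.2] 0.65 [26.9 63.8]
top stop_face [316.7, 258.2] 0.92 [ 33.7 104.8]
top stop_face [384.9, 227.6] 0.35 [100.6 -12. ]
top rail_face [378.2, 257.6] 0.71 [45.4 -4.4]
top rail_face [365.7, 351.8] 0.46 [-121.1    3.9]
top clamp_pivot [338.7, 281.4] 0.87 [-3.7 61.9]
top clamp_knob [371.4, 285.0] 0.73 [-5.7  6. ]
top clamp_knob [382.7, 226.8] 0.26 [97.6 -5.2]
top chamber [341.3, 261.5] 0.96 [32.1 60.6]
top chamber [209.7, 333.1] 0.76 [-115.3  278.3]
scene pocket [348.1, 267.8] 0.64 [32.8 62.7]
scene stop_face [327.4, 259.6] 0.94 [ 30. 108.]
scene stop_face [494.5, 326.0] 0.5 [  47.8 -194.1]
scene rail_face [382.9, 276.9] 0.56 [49.2  2.1]
scene rail_face [363.2, 301.5] 0.37 [-29.8 -24.3]
scene clamp_pivot [265.0, 276.1] 0.71 [-83.  137.4]
scene clamp_pivot [327.9, 275.9] 0.68 [-10.8  66.8]
scene clamp_knob [360.1, 279.2] 0.96 [-15.6  -4.8]
scene chamber [346.4, 270.0] 0.84 [25.1 59.4]
scene chamber [195.1, 268.9] 0.79 [-150.3  238.1]
```

View pics/fT.png

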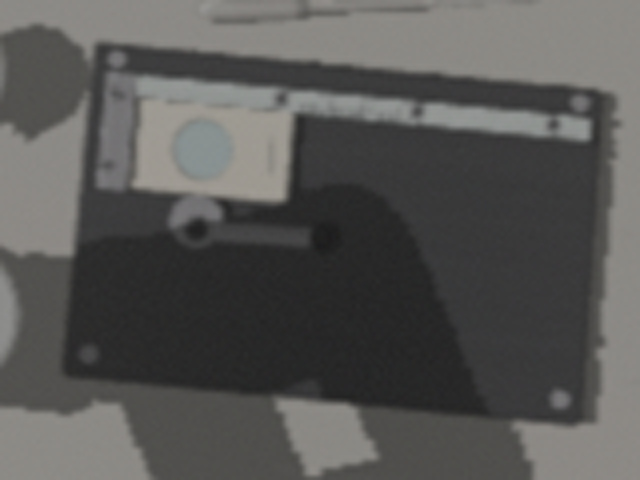

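The top view shows the chamber in the corner under the lip, the disc against it, and the handle parallel to the rail. The knob reads (-5.7, 6.0), against about (-5.7, 6) for shut, and the arm is clear.

```bash
python3 -c "
from rig import bot
print(bot.sense()['time_s'],bot.sign_off())"
```

```text
the job is handed in; nothing more can be done
26.025 None
```

The counting chamber is in the corner under the lip with the clamp shut on it. I handed the job in at 26 s of the 51 s allowed, with the arm well clear of the plate.

- **Rail:** I pushed the chamber flat against the rail with both fingertips. Contact force was about 8 N.
- **End stop:** I slid it along the rail with the closed fingertips until it stalled at about 16 N. The wrist camera showed its end roughly 5–6 mm under the lip.
- **Clamp:** I swung the handle round until it stalled at about 16 N.

**Last checks (top camera, plate frame):**

| Item | Measured | Nominal |
|---|---|---|
| Clamp knob | (-5.7, 6.0) mm | (-5.7, 6.0) mm |
| Chamber | (32, 61) mm | (30, 62) mm |

The handle reads about 1.6 rad, which is at its stop.

**What disagreed:**
- The scene camera's landmarks were off by up to 15 mm. I trusted the wrist and top views instead.
- The stall at the end stop came about 6 mm later than I had worked out from the full finger thickness. I confirmed that seating from the picture instead.
- During the clamp swing the finger briefly pressed the knob sideways at about 17 N, until I moved to a smaller radius.
- I did not specifically re-measure the vials, glassware and tools. No contact with them showed in the forces or the pictures.

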